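Lock off one circuit with its pull-to-unlock toggle

ROBOT

A 6-joint arm with a two-finger parallel gripper is mounted at the origin on a cart in front of the work surface, level with it; the furniture and walls round the work are solid. World frame = base frame: x ahead of the robot, y to its left, z up, the work surface at z = 0. Lengths are in m, angles in degrees, forces in N, time in s.
With the tool pointing down it reaches from about 0.275 to 0.825 m from the base axis. Payload 4.9 kg.
Tool frame: the origin (TCP) lies midway between the tips of the shut fingers; the grasp point (between the pads) lies 19 mm behind it (robot.grip_depth is the distance from the TCP to the grasp point, in m); z points along the fingers, y is the line along which they close (so a half turn about z gives the same grasp; the last joint's range is limited). The gripper opens to 85 mm and grips with 20 to 120 N. Pads are 22 mm wide; open, the fingers measure 114 mm over their backs; the gripper's body (76 mm by 85 mm) begins 54 mm behind the grasp point. The pads swing forward as they close: fully open they stand 13 mm farther back than shut.
Start: joints at [-77.246, 18.69, -11.035, 60.275, 0, 82.311], TCP at [0.192, -0.515, 0.231] pointing down, gripper open.
Joint ranges: [-152.03, 152.03], [-55.5, 102.48], [-74.3, 77.21], [-110.64, 120.58], [-84.22, 78.4], [-180, 180]. Speed limits (degrees/s): [147.25, 147.25, 180, 180, 180, 180].

INTERFACE

Orientations are given as [roll, pitch, yaw] about the fixed x, y, z axes, in that order (R = Rz(yaw) Ry(pitch) Rx(roll)).
In Python, from station import robot gives the robot as it stands. The module is installed in compiled form; this text tells all that it offers.
- The arm moves only by the tool servo_tool, never from a script. Its argument "motion" is a list that holds one entry, the list of rows, each a list of 6 numbers: the shift along the tool's x, y, z in m, then the turn, a rotation vector about the tool's x, y, z in rad. A call has 1 to 8 rows; each row is the pose to reach, as a shift and turn from the pose commanded when the call began, along the tool's axes at that moment; what a row does not reach only later rows make up. A row lasts 1/8 s, in which the tool goes at most 62.5 mm and 10.7 degrees, less where a joint would pass 70% of its speed; a pose out of reach is approached as far as the arm can. A call with a gripper value outside its range is refused whole. "fingers" is the closure, from -1 (fully open) to 1 (shut), set as the call begins (left out, the last holds). The fingers move at their own pace and stop on an object; the grip force is fixed at half the most. Time passes only in rows, so rows that repeat a pose let the fingers close. It gives the time, the measured TCP pose, the force, the opening and the grip force at its end, in the units of the state.
- robot.get_state(): the state, without advancing time (a new reading comes with each control period).
- robot.get_image(name): name is "scene" or "side" or "wrist"; returns a dict with "img" (420x560x3 uint8, blue, green, red), "camera_matrix" (3x3 intrinsics, pixels), "dist_coeffs" ([k1, k2, p1, p2, k3] as OpenCV has them; the pictures are not rectified), "position" and "orientation" of the camera in the world. Camera axes: x right, y down, z forward; pixel columns grow to the right and rows downward; lengths in m; the calibration is good to about 2 mm. A picture is of the moment at which its call begins. There is no depth.
- robot.sign_off(): hands the job in; it is judged then, once.
The state is a dict: "clock": time; "qpos": joint angles; "joint_velocities": joint speeds; "joint_torque": joint torques, N m; "position": TCP position; "eef_rot": TCP orientation; "force": force on the tool from outside, world axes, zero at the start; "moment": the same for the moment, N m; "grip_width": finger opening in m; "grasp_force": force on a finger pad.
Only numpy, scipy, OpenCV 4.12 (cv2) and the standard library are available. Lean on these libraries where they do the work, as an engineer would, in place of code of your own. Each camera call takes 0.05 s, during which the arm holds its last target. There are 200 camera calls.

TASK

Someone is about to clear a jam on the circuit fed from the yellow switch box, so lock it off: pull the toggle's handle out of its lock, throw it over centre from the green dot to the red dot so that it snaps across and drops back into its lock, then swing the red guard shut over it and press it until its catch clicks. Leave the blue switch box on, with its guard open as it is, and do not disturb the loose things standing nearby.

Things in the scene. Friction and masses are not known exactly. Their poses are not given: they have to be found in the camera images.
- yellow_box: the one to lock off: grey desk-shaped box, fixed: 120 mm deep (x), 96 wide (y), 45 high in front, 139 at the back; its yellow face plate slopes 38 degrees down to the front. Origin: centre of its underside; x from the low front to the high back, y left, z up. In this frame 'out of the panel' = (-0.616, 0, 0.788), 'up the panel' = (0.788, 0, 0.616)
- blue_box: a second switch box like the yellow one but with a blue face plate, its toggle on and its red guard open: leave it alone. Origin: centre of its underside; axes as the yellow box's
- yellow_pivot (a point): axis about which the yellow box's toggle lever turns (along the box's y), 8 mm out of the panel, midway between two notched steel gate cheeks (36 mm long up the panel, 23 mm over both, 30 mm out of the panel). A cross pin on the lever, 20 mm from this axis, lies in a notch at either end; it passes the ridge between them only with the handle pulled out
- yellow_handle (a point): centre of the yellow box's black ribbed toggle handle: a cylinder 14 mm in diameter, 25 mm long along the lever; its centre is 54 mm from the pivot when in, 61 mm when pulled out to its stop. z of its frame points out along the lever
- yellow_lever (a joint): toggle angle, rad: 0 = on, leaning 20 degrees from 'out of the panel' down the slope to the green dot; 0.70 = off, 20 degrees up the slope to the red dot. An over-centre spring (0.21 N m at the ends, none at the middle, 0.35) holds it at the nearer end. While locked it gives only 0.05, however hard it is pushed
- yellow_pull (a joint): how far the handle is pulled out along its lever, m: 0 = in (locked, when at either end), 0.007 = hard stop; out by 0.005 it passes the middle. A spring draws it in with 4.8 N at 0, 9 N at the stop
- yellow_hinge (a point): middle of the yellow box's guard hinge, axis along the box's y, 56 mm up the panel from the pivot and 8 mm out of the panel. The guard is a red hood 42 mm wide, 71 mm high, with a ledge at its free end. Open, it stands behind the toggle and leans out over it, in the way of a gripper coming straight down
- yellow_guard (a joint): guard angle, rad: 0 = fully open, 97 degrees from shut (starts at 0 to 0.08); 1.693 = shut. A stiff hinge (0.07 N m): it stays where it is put. At 1.61 its nose meets a spring catch; 6 to 8 N on the ledge, square to the panel, presses it past the catch to 1.693, where it stays. It cannot shut while the toggle is on or the handle out
- yellow_ledge (a point): middle of the outer face of the flat ledge at the red guard's free end, where a thumb presses; z of its frame is outward, x points to the hinge. The ledge spans 87 to 114 mm from the hinge axis (point at 101 mm) and is 42 mm wide; its face lies 16 mm outward of the hinge axis. With the guard shut it is parallel to the panel, 24 mm out of it
- blue_lever (a joint): angle of the blue box's toggle, rad: 0 = on; leave it
- blue_ledge (a point): middle of the ledge of the blue box's open red guard; leave it
- vial_0_mid (a point): mid-height of a loose small white vial with a red cap, 20 mm wide, 46 mm tall, standing on the worktop
- suction_cup_0_mid (a point): mid-height of a loose blue bellows suction cup with a brass stem, 25 mm wide, 30 mm tall, standing on the worktop
- nozzle_mid (a point): mid-height of a loose brass nozzle, 19 mm wide, 60 mm tall, standing on the worktop

How it is judged (in metres and radians):
On the way, in this order (a step that is already met when the one before it is completed fails the run):
1. the yellow box's handle is pulled out of its lock, the toggle still on (value of joint yellow_pull above 0.003 m and value of joint yellow_lever below 0.3 rad), for 0.05 s.
2. the yellow box's toggle is thrown to the red dot and its handle is back in its lock, the guard still open (value of joint yellow_lever above 0.6 rad and value of joint yellow_pull below 0.0015 m and value of joint yellow_guard below 1.2 rad), for 0.2 s.
At the end, for the whole second after the job is handed in: The yellow box's toggle is off (over 0.6 rad of 0.70) with its handle in its lock (out by less than 1.5 mm), its guard is shut behind its catch (over 1.66 rad of 1.693); the blue box's toggle is still on (under 0.08 rad) and its guard's ledge has moved less than 12 mm (value of joint yellow_lever above 0.6 rad and value of joint yellow_pull below 0.0015 m and value of joint yellow_guard above 1.66 rad and value of joint blue_lever below 0.08 rad and distance of blue_ledge from where it was at the start of the episode below 0.012 m); the robot touches nothing.
It fails at once if the blue box's toggle is moved or its guard's ledge shifts by more than 15 mm (value of joint blue_lever above 0.15 rad or distance of blue_ledge from where it was at the start of the episode above 0.015 m).
It fails at once if a loose thing standing nearby is shifted by more than 20 mm (distance of any of vial_0_mid, suction_cup_0_mid, nozzle_mid from where it was at the start of the episode above 0.02 m).
It also fails if it takes over 54 s, if anything falls off the work surface, if the arm or the gripper's body presses on something with over 40 N, if the wrist force passes 120 N, or if a joint passes its speed limit or range.

## Working session

There is one attempt and no reset: what is moved stays moved. The work goes in short steps, Python scripts to look and compute and a tool call to move; the robot and the scene stay as the last step left them, time stands still between calls to the robot, and variables do not carry over. Pictures are saved under pics/ and viewed, at most 10 in all, crops included, and the job is handed in when it is done.

Besides the shell and the picture viewer there is one more tool, called after ">>>" as a command line: name --argument value ..., lists and objects as JSON in quotes. servo_tool: Moves the arm, as the interface text tells. Its arguments: {"type":"object","properties":{"motion":{"type":"array","items":{"type":"array","items":{"type":"array","items":{"type":"number"}}}},"fingers":{"type":"number"}},"required":["motion"]}

```bash
mkdir -p pics; cat > h.py <<'E'
import numpy as np, cv2, pickle
from station import robot
def snap(n,f):
    d=robot.get_image(n); cv2.imwrite(f'pics/{f}.png',d['img']); pickle.dump(d,open(f'pics/{f}.pkl','wb')); return d
E
python3 - <<'E'
from h import *
for n in ['scene','side']:
    d=snap(n,n+'0'); print(n,d['position'],d['orientation'],d['camera_matrix'],d['dist_coeffs'])
print(robot.get_state())
E
```

```text
scene [0.07007684 0.41546378 0.93532154] [-141.23740143   -1.0666711  -120.44348351] [[453.60682329   0.         280.19846192]
 [  0.         453.60682329 204.71140525]
 [  0.           0.           1.        ]] [-0.12970991  0.          0.          0.          0.        ]
side [ 0.66361753 -0.63900175  0.62429719] [-1.23822518e+02  5.94458637e-02  4.74512336e+00] [[389.25186582   0.         278.21349522]
 [  0.         389.25186582 203.14003125]
 [  0.           0.           1.        ]] [-0.10956048  0.          0.          0.          0.        ]
{'clock': 0.1, 'qpos': array([-7.72466531e+01,  1.87282336e+01, -1.10844110e+01,  6.02759574e+01,
       -7.22588674e-05,  8.23101143e+01]), 'joint_velocities': array([ 0.07304189, -0.14449343,  0.31291278,  0.05681449,  0.07271897,
        0.08357482]), 'joint_torque': array([ 1.08938548e-03, -4.44239545e+01,  2.63038355e+01,  7.90505146e-03,
       -1.60069017e-04,  4.18355185e-06]), 'position': array([ 0.19199248, -0.51485406,  0.23058964]), 'eef_rot': array([-1.79912185e+02, -1.17843212e-02,  2.04432236e+01]), 'force': array([0.09835163, 0.18498335, 0.57321117]), 'moment': array([-7.78983134e-06,  5.58669538e-03, -1.15047902e-02]), 'grasp_force': 0.0, 'grip_width': 0.0853353769605445}
```

View pics/scene0.png

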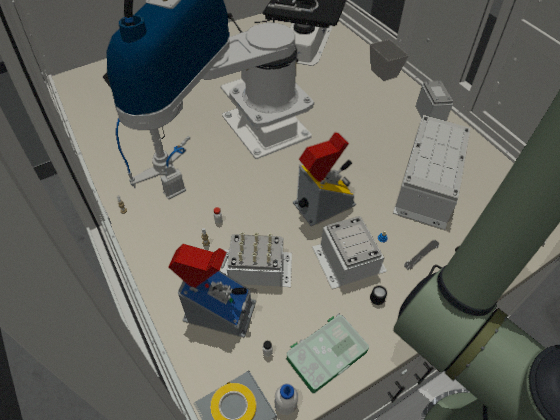

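View pics/side0.png

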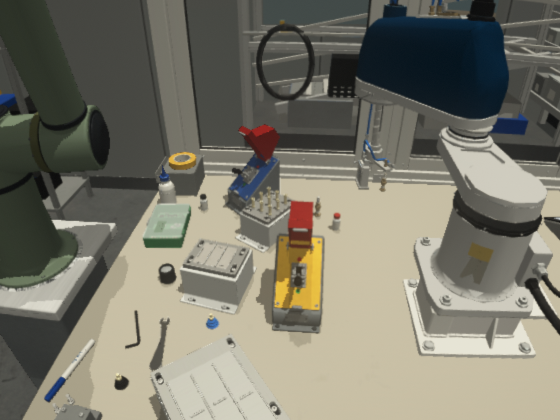

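The yellow box sits at about (325,190) in the scene view and (300,275) in the side view, with its front toward the side camera (-y). The blue box is behind it. I'll enlarge both views.

```bash
python3 - <<'E'
from h import *
a=cv2.imread('pics/scene0.png')[125:230,280:370]; b=cv2.imread('pics/side0.png')[195:335,255:345]
a=cv2.resize(a,None,fx=4.2,fy=4.2,interpolation=cv2.INTER_CUBIC); b=cv2.resize(b,None,fx=4.2,fy=4.2,interpolation=cv2.INTER_CUBIC)
c=np.zeros((600,780,3),np.uint8); c[:a.shape[0],:a.shape[1]]=a; c[:b.shape[0],390:390+b.shape[1]]=b; cv2.imwrite('pics/crop0.png',c)
E
```

```text
(no output)
```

View pics/crop0.png

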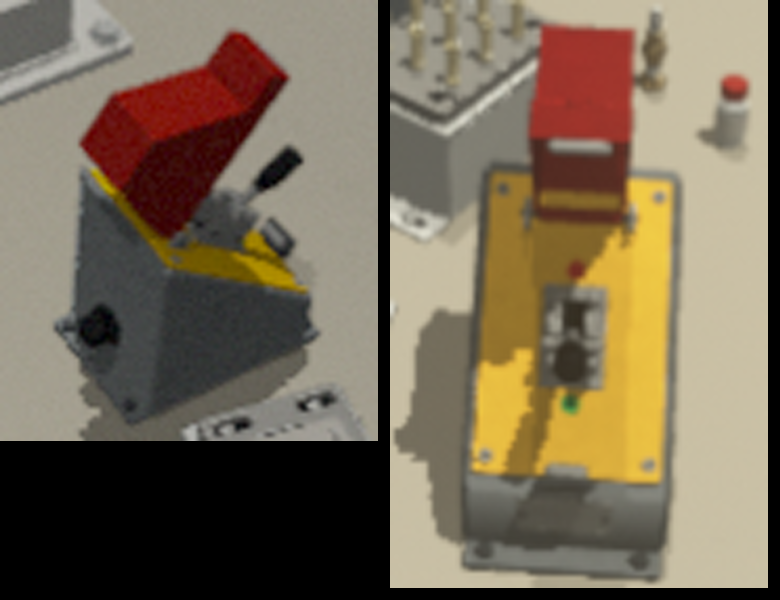

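```bash
cat > fit.py <<'E'
from h import *
from scipy.optimize import least_squares
from scipy.spatial.transform import Rotation as Ro
N=np.array([-.616,0,.788]);U=np.array([.788,0,.616])
def piv(s): return np.array([0,0,.092])+s*U+.008*N
def proj(d,P):
    R=Ro.from_euler('xyz',d['orientation'],degrees=True)
    r=R.inv(); 
    return cv2.projectPoints(np.atleast_2d(P),r.as_rotvec(),-r.apply(d['position']),d['camera_matrix'],d['dist_coeffs'])[0][:,0]
def lev(a): # direction of lever at angle a (rad)
    t=a-np.radians(20); return np.cos(t)*N+np.sin(t)*U
E
cat > f1.py <<'E'
from fit import *
S,T=[pickle.load(open(f'pics/{n}0.pkl','rb')) for n in ('scene','side')]
def model(p):
    s=p[3]; P=piv(s)
    sc=[(.06,.048,.139),(.06,-.048,.139),(-.06,.048,.045),(.06,.048,0),P+.0665*lev(0)]
    sd=[(.06,.048,.139),(.06,-.048,.139),(-.06,.048,.045),(-.06,-.048,.045),P+.0665*lev(0),P+.056*U+.021*[0,1,0] if 0 else P+.056*U+np.array([0,.024,0]),P+.056*U-np.array([0,.024,0]),P-.008*N]
    W=lambda q:Ro.from_euler('z',p[2]).apply(np.array(q))+[p[0],p[1],0]
    return np.r_[proj(S,W(sc)),proj(T,W(sd))]
a=np.array([(170,268),(85,168),(310,290),(133,418),(293,155)])/4.2+[280,125]
b=(np.array([(486,166),(680,174),(468,478),(668,487),(570,358),(530,217),(633,217),(574,338)])-[390,0])/4.2+[255,195]
ob=np.r_[a,b]
r=least_squares(lambda p:(model(p)-ob).ravel(),[.6,-.05,1.57,0],loss='soft_l1',x_scale=[.01,.01,.1,.01])
print(r.x,np.degrees(r.x[2])); print((model(r.x)-ob).round(1))
E
python3 f1.py
```

```text
[ 0.65767509 -0.08221597  1.57227932 -0.00758364] 90.08496908785126
[[-1.9  0.4]
 [-3.4 -1.7]
 [ 0.4  1.6]
 [ 2.3  0.1]
 [ 0.2 -1.7]
 [-0.8 -2.3]
 [ 0.8 -1.9]
 [-1.6  0.7]
 [ 1.1  1.6]
 [ 0.4  2.4]
 [-0.3 -1.2]
 [-0.4  0.1]
 [ 0.  -0.4]]
```

```bash
cat > plan.py <<'E'
from fit import *
def face(e): # tool z in world y-z plane, pointing +y and e deg below horizontal; tool y = +x
    e=np.radians(e); z=np.array([0,np.cos(e),-np.sin(e)]); y=np.array([1.,0,0]); return Ro.from_matrix(np.c_[np.cross(y,z),y,z])
def goal(p,R,n,cur=None):
    """print n rows to tcp p, orientation R; returns (p,R)"""
    if cur is None:
        s=robot.get_state(); cur=(s['position'],Ro.from_euler('xyz',s['eef_rot'],degrees=True))
    t=cur[1].inv().apply(np.array(p)-cur[0]); w=(cur[1].inv()*R).as_rotvec()
    print('shift mm',(t*1000).round(1),'turn',w.round(3),np.degrees(np.linalg.norm(w)).round(1))
    if n: print([[list((t*k/n).round(4))+list((w*k/n).round(3))] for k in range(1,n+1)])
    return np.array(p),R
E
python3 - <<'E'
from plan import *
goal([.60,-.28,.26],face(40),8)
E
```

```text
shift mm [464.3 -77.6 -29.2] turn [ 0.527  0.759 -1.133] 83.7
[[[np.float64(0.058), np.float64(-0.0097), np.float64(-0.0036), np.float64(0.066), np.float64(0.095), np.float64(-0.142)]], [[np.float64(0.1161), np.float64(-0.0194), np.float64(-0.0073), np.float64(0.132), np.float64(0.19), np.float64(-0.283)]], [[np.float64(0.1741), np.float64(-0.0291), np.float64(-0.0109), np.float64(0.198), np.float64(0.285), np.float64(-0.425)]], [[np.float64(0.2322), np.float64(-0.0388), np.float64(-0.0146), np.float64(0.263), np.float64(0.38), np.float64(-0.566)]], [[np.float64(0.2902), np.float64(-0.0485), np.float64(-0.0182), np.float64(0.329), np.float64(0.474), np.float64(-0.708)]], [[np.float64(0.3483), np.float64(-0.0582), np.float64(-0.0219), np.float64(0.395), np.float64(0.569), np.float64(-0.849)]], [[np.float64(0.4063), np.float64(-0.0679), np.float64(-0.0255), np.float64(0.461), np.float64(0.664), np.float64(-0.991)]], [[np.float64(0.4643), np.float64(-0.0776), np.float64(-0.0292), np.float64(0.527), np.float64(0.759), np.float64(-1.133)]]]
```

>>> servo_tool --motion '[[[0.058, -0.01, -0.004, 0.066, 0.095, -0.142], [0.116, -0.019, -0.007, 0.132, 0.19, -0.283], [0.174, -0.029, -0.011, 0.198, 0.285, -0.425], [0.232, -0.039, -0.015, 0.263, 0.38, -0.566], [0.29, -0.048, -0.018, 0.329, 0.474, -0.708], [0.348, -0.058, -0.022, 0.395, 0.569, -0.849], [0.406, -0.068, -0.026, 0.461, 0.664, -0.991], [0.464, -0.078, -0.029, 0.527, 0.759, -1.133]]]' --fingers -1

```text
clock: 1.1
position: [0.5968, -0.2796, 0.2589]
eef_rot: [179.9, -49.6, 89.7]
force: [2.0, -1.6, 0.8]
grip_width: 0.0853
grasp_force: 0.0
```

```bash
python3 - <<'E'
from plan import *
s=robot.get_state();print(s['position'],s['eef_rot'],s['qpos'])
goal([.658,-.215,.17],face(32),0)
d=snap('wrist','w1');print(d['position'],d['orientation'])
E
```

```text
[ 0.5967748  -0.27964359  0.25887771] [179.91488673 -49.64323564  89.74448749] [-46.02541837  61.79991776  51.85610737 120.14098987  32.18193569
  32.25472303]
shift mm [-25.7  60.8 107.1] turn [ 0.005  0.146 -0.003] 8.4
[ 0.59466528 -0.33744226  0.41073563] [-1.48194875e+02  5.71660573e-03 -2.42108741e-01]
```

View pics/w1.png

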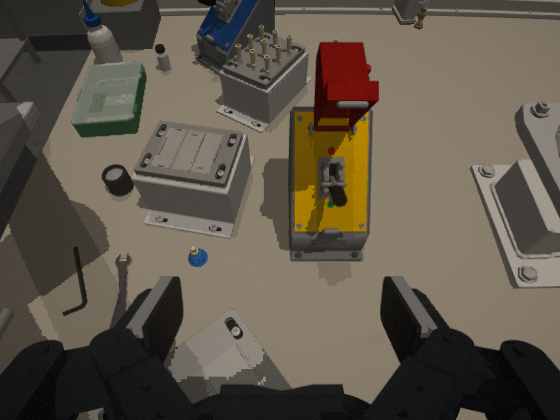

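```bash
python3 - <<'E'
import cv2
a=cv2.imread('pics/w1.png')[35:265,275:395]; a=cv2.resize(a,None,fx=5,fy=5,interpolation=cv2.INTER_CUBIC)
import numpy as np
c=np.zeros((600,800,3),np.uint8)
c[:,:390]=a[0:600,60:450][:600]; c[:550,400:790]=a[600:1150,60:450]; cv2.imwrite('pics/crop1.png',c)
E
```

```text
(no output)
```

View pics/crop1.png

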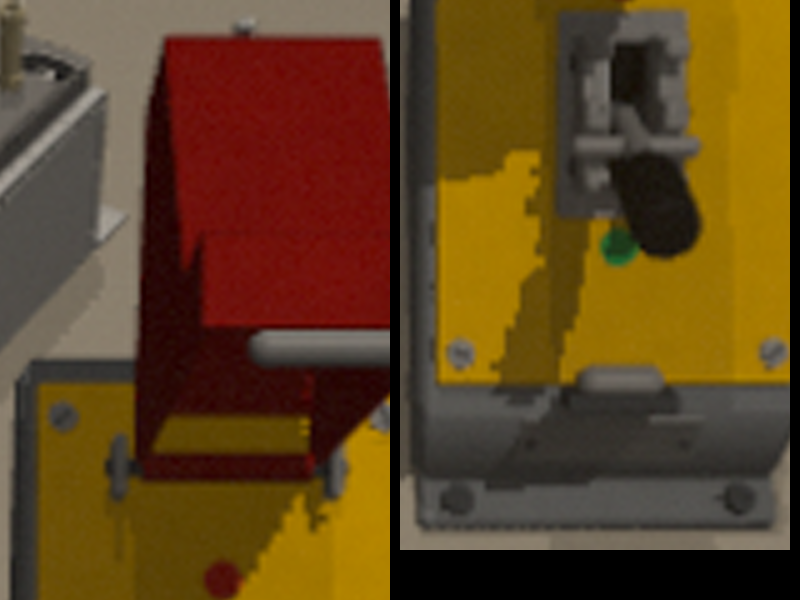

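```bash
cat > f2.py <<'E'
from fit import *
S,T=[pickle.load(open(f'pics/{n}0.pkl','rb')) for n in ('scene','side')]; Wd=pickle.load(open('pics/w1.pkl','rb'))
def model(p):
    P=piv(p[3]); a=p[4]
    W=lambda q:Ro.from_euler('z',p[2]).apply(np.array(q))+[p[0],p[1],0]
    h=P+.056*U; tip=P+.0665*lev(0)
    return np.r_[proj(Wd,W([h,tip,P+.02*lev(0),P-.008*N+a*U,P-.008*N-a*U,(.06,.048,.139)])),
      proj(S,W([tip])),proj(T,W([tip,h,P-.008*N+a*U,P-.008*N-a*U]))]
L=lambda c,r:(275+(60+c)/5,35+r/5); Rr=lambda c,r:(275+(c-340)/5,35+(600+r)/5)
ob=np.array([L(228,466),Rr(668,228),Rr(637,146),L(222,578),Rr(619,246),L(20,365),
 (280+293/4.2,125+155/4.2),(255+180/4.2,195+358/4.2),(255+191/4.2,195+217/4.2),(255+187/4.2,195+270/4.2),(255+180/4.2,195+404/4.2)])
r=least_squares(lambda p:(model(p)-ob).ravel(),[.65,-.08,1.57,0,.025],loss='soft_l1',x_scale=[.01,.01,.1,.01,.01])
p=r.x; print(p,np.degrees(p[2])); print((model(p)-ob).round(1))
P=piv(p[3]); W=lambda q:Ro.from_euler('z',p[2]).apply(np.array(q))+[p[0],p[1],0]
print('pivot',W(P),'handle on',W(P+.054*lev(0)),'off',W(P+.054*lev(.7)),'hinge',W(P+.056*U))
E
python3 f2.py
```

```text
[ 0.65441422 -0.0847158   1.56443649 -0.00553859  0.03120829] 89.6356084590281
[[ 0.6 -0.3]
 [ 0.8  0.7]
 [ 0.4 -0.3]
 [ 0.5 -0.1]
 [ 0.2 -0.2]
 [-0.2 -2.1]
 [ 1.5 -1.3]
 [-1.8  2.1]
 [-1.8 -0.8]
 [-1.5 -0.3]
 [-1.6 -0.1]]
pivot [ 0.65435512 -0.09400803  0.09489223] handle on [ 0.65406377 -0.13981868  0.12350107] off [ 0.65424949 -0.11061599  0.1462861 ] hinge [ 0.65463576 -0.04988092  0.12938823]
```

```bash
python3 - <<'E'
from plan import *
goal([.655,-.181,.153],face(36),0)
E
```

```text
shift mm [-11.5  50.7 134.1] turn [0.    0.07  0.005] 4.0
```

>>> servo_tool --motion '[[[-0.004, 0.017, 0.045, 0.0, 0.023, 0.002], [-0.008, 0.034, 0.09, 0.0, 0.047, 0.003], [-0.0115, 0.0507, 0.134, 0.0, 0.07, 0.005], [-0.0115, 0.0507, 0.134, 0.0, 0.07, 0.005]]]'

```text
clock: 1.65
position: [0.6462, -0.1828, 0.1592]
eef_rot: [-178.9, -53.7, 88.7]
force: [-1.0, 0.1, 0.6]
grip_width: 0.0855
grasp_force: 0.0
```

```bash
python3 - <<'E'
from plan import *
s=robot.get_state();print(s['position'],s['eef_rot'],s['qpos'])
goal([.655,-.1245,.112],face(36),0)
E
```

```text
[ 0.64622928 -0.18277247  0.159221  ] [-178.89349831  -53.7457648    88.66281284] [-38.93645237  63.16293439  37.92564347 105.38791699  38.82972101
  36.97410272]
shift mm [-3.5  8.9 74.9] turn [-0.     0.004 -0.014] 0.8
```

>>> servo_tool --motion '[[[-0.0025, 0.0089, 0.02, 0.0, 0.004, -0.014], [-0.003, 0.0089, 0.045, 0.0, 0.004, -0.014], [-0.0035, 0.0089, 0.075, 0.0, 0.004, -0.014], [-0.0035, 0.0089, 0.075, 0.0, 0.004, -0.014], [-0.0035, 0.0089, 0.075, 0.0, 0.004, -0.014], [-0.0035, 0.0089, 0.075, 0.0, 0.004, -0.014]]]'

```text
clock: 2.4
position: [0.6569, -0.1299, 0.1165]
eef_rot: [179.3, -53.7, 90.3]
force: [1.0, 1.1, -0.4]
grip_width: 0.0852
grasp_force: 0.0
```

```bash
python3 - <<'E'
from plan import *
s=robot.get_state();print(s['position'],s['eef_rot'],s['qpos'],s['joint_velocities'])
goal([.655,-.1245,.112],face(36),0)
snap('wrist','w2')
E
```

```text
[ 0.6568743  -0.12988986  0.11652187] [179.27674871 -53.66508801  90.29654367] [-35.38490168  61.3996308   28.25085686  94.65259179  41.42588448
  39.93068697] [ 0.08698912  0.03655194 -0.36311372 -0.3022219  -0.05967368  0.13070342]
shift mm [-0.4 -1.9  7. ] turn [0.008 0.006 0.003] 0.6
```

View pics/w2.png

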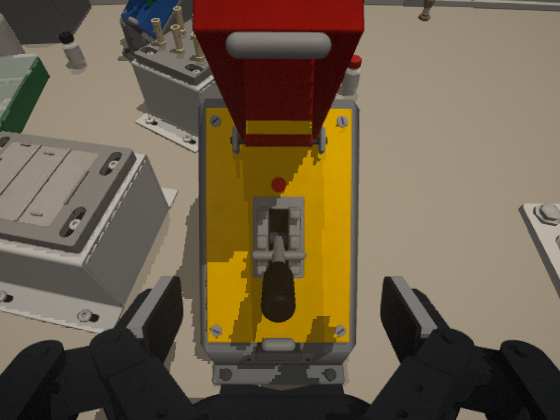

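>>> servo_tool --motion '[[[0.0, -0.001, 0.004, 0.0, 0.0, 0.0], [0.0, -0.002, 0.007, 0.0, 0.0, 0.0], [0.0, -0.002, 0.007, 0.0, 0.0, 0.0]]]'

```text
clock: 2.82
position: [0.6541, -0.1223, 0.1113]
eef_rot: [179.5, -53.8, 90.2]
force: [-0.1, 0.6, -0.1]
grip_width: 0.0856
grasp_force: 0.0
```

```bash
python3 - <<'E'
from plan import *
goal([.655,-.1245,.112],face(36),0)
E
```

```text
shift mm [-0.7  0.9 -2.2] turn [0.006 0.004 0.002] 0.4
```

>>> servo_tool --motion '[[[0, 0, -0.001, 0, 0, 0], [0, 0, -0.001, 0, 0, 0], [0, 0, -0.001, 0, 0, 0], [0, 0, -0.001, 0, 0, 0], [0, 0, -0.001, 0, 0, 0], [0, 0, -0.001, 0, 0, 0]]]' --fingers 1

```text
clock: 3.58
position: [0.655, -0.1237, 0.1122]
eef_rot: [179.3, -53.7, 90.3]
force: [3.8, -0.9, -0.2]
grip_width: 0.0124
grasp_force: 58.4
```

```bash
python3 - <<'E'
from plan import *
s=robot.get_state();print(s['position'],s['eef_rot'],s['force'],s['grip_width'],s['grasp_force'])
R=Ro.from_euler('xyz',s['eef_rot'],degrees=True)
print('8mm along lever',R.inv().apply(np.array([0,-.848,.53])*.008))
E
```

```text
[ 0.65499256 -0.12366107  0.11222242] [179.29429654 -53.72217917  90.33109886] [ 3.84410343 -0.85363968 -0.21079563] 0.012393350189175385 58.367480635643005
8mm along lever [-5.95926313e-04  5.90576068e-05 -7.97757106e-03]
```

>>> servo_tool --motion '[[[-0.0001, 0, -0.003, 0, 0, 0], [-0.0003, 0, -0.0055, 0, 0, 0], [-0.0005, 0, -0.0065, 0, 0, 0], [-0.0005, 0, -0.0065, 0, 0, 0], [-0.0005, 0, -0.0065, 0, 0, 0]]]'

```text
clock: 4.2
position: [0.6548, -0.1275, 0.1147]
eef_rot: [179.4, -53.8, 90.3]
force: [5.8, 5.9, -4.9]
grip_width: 0.0121
grasp_force: 58.4
```

```bash
cat > arc.py <<'E'
from plan import *
s=robot.get_state(); R0=Ro.from_euler('xyz',s['eef_rot'],degrees=True); p0=s['position']
dz=lambda e:np.array([0,np.cos(np.radians(e)),-np.sin(np.radians(e))])
lw=lambda a:np.array([0,lev(a)[0],lev(a)[2]])
C=p0-.019*dz(36); piv0=C-.0588*lw(0); print('pivot est',piv0)
for a,e in [(0,36),(.1,37),(.2,38.5),(.3,40),(.4,41.5),(.5,43),(.6,44.5),(.7,46),(.74,46)]:
    t=piv0+.0606*lw(a)+.019*dz(e)
    print(a,R0.inv().apply(t-p0).round(4),(R0.inv()*face(e)*face(36).inv()*R0).as_rotvec().round(3))
E
python3 arc.py
```

```text
pivot est [ 0.65483896 -0.09300419  0.09470805]
0 [-0.0001  0.     -0.0018] [ 0. -0. -0.]
0.1 [ 0.0056  0.     -0.0019] [ 0.    -0.017 -0.   ]
0.2 [ 0.0111  0.     -0.0015] [ 0.    -0.044 -0.   ]
0.3 [ 0.0166  0.0001 -0.0004] [ 0.   -0.07 -0.  ]
0.4 [0.0219 0.0001 0.0012] [ 0.    -0.096 -0.001]
0.5 [0.0271 0.0001 0.0034] [ 0.    -0.122 -0.001]
0.6 [0.032  0.0001 0.0061] [ 0.    -0.148 -0.001]
0.7 [0.0365 0.0001 0.0093] [ 0.001 -0.175 -0.001]
0.74 [0.0385 0.     0.0108] [ 0.001 -0.175 -0.001]
```

>>> servo_tool --motion '[[[0, 0, -0.002, 0, 0, 0], [0, 0, -0.002, 0, 0, 0], [0.0056, 0, -0.0021, 0, -0.017, 0], [0.0111, 0, -0.0017, 0, -0.044, 0], [0.0166, 0, -0.0006, 0, -0.07, 0], [0.0219, 0, 0.0011, 0, -0.096, 0], [0.0219, 0, 0.0011, 0, -0.096, 0]]]'

```text
clock: 5.08
position: [0.6546, -0.1148, 0.1312]
eef_rot: [179.4, -48.1, 90.3]
force: [7.1, 0.7, -8.7]
grip_width: 0.0121
grasp_force: 58.6
```

```bash
python3 - <<'E'
from plan import *
s=robot.get_state();print(s['position'],s['eef_rot'],s['force'],s['moment'],s['grip_width'])
# implied lever geometry
e=-90-s['eef_rot'][1]; 
R=Ro.from_euler('xyz',s['eef_rot'],degrees=True); z=R.as_matrix()[:,2]
v=s['position']-.019*z-np.array([.6548,-.0930,.0947]); n=np.linalg.norm(v); print(n, np.degrees(np.arctan2(v[2],-v[1]))-32)
E
```

```text
[ 0.65459465 -0.11482322  0.13120444] [179.44630118 -48.0910941   90.32490608] [ 7.06414035  0.72964603 -8.72134753] [-2.16052742 -0.80194055 -1.17385341] 0.012062892059631939
0.060939233090248776 21.831768442305417
```

```bash
cat > arc2.py <<'E'
from plan import *
s=robot.get_state(); R0=Ro.from_euler('xyz',s['eef_rot'],degrees=True); p0=s['position']
dz=lambda e:np.array([0,np.cos(np.radians(e)),-np.sin(np.radians(e))])
lw=lambda a:np.array([0,lev(a)[0],lev(a)[2]])
piv0=np.array([p0[0],-.0930,.0947])
for a,e,r in [(.38,41.9,.0609),(.46,43,.0607),(.54,44.5,.0607),(.62,46,.0605),(.7,46.5,.060),(.72,46.5,.057),(.72,46.5,.0545)]:
    t=piv0+r*lw(a)+.019*dz(e)
    print(a,R0.inv().apply(t-p0).round(4),(R0.inv()*face(e)*face(41.9).inv()*R0).as_rotvec().round(3))
E
python3 arc2.py
```

```text
0.38 [-0.0001 -0.      0.    ] [-0.  0. -0.]
0.46 [0.0042 0.     0.0014] [ 0.    -0.019 -0.   ]
0.54 [0.0083 0.     0.0029] [ 0.    -0.045 -0.   ]
0.62 [0.0122 0.     0.005 ] [ 0.    -0.072 -0.   ]
0.7 [0.0161 0.     0.0077] [ 0.   -0.08 -0.  ]
0.72 [ 0.0155 -0.      0.0109] [ 0.   -0.08 -0.  ]
0.72 [ 0.0142 -0.      0.013 ] [ 0.   -0.08 -0.  ]
```

>>> servo_tool --motion '[[[0.0042, 0, 0.0014, 0, -0.019, 0], [0.0083, 0, 0.0029, 0, -0.045, 0], [0.0122, 0, 0.005, 0, -0.072, 0], [0.0161, 0, 0.0077, 0, -0.08, 0], [0.0163, 0, 0.0079, 0, -0.08, 0], [0.0155, 0, 0.0109, 0, -0.08, 0], [0.0142, 0, 0.013, 0, -0.08, 0], [0.0142, 0, 0.013, 0, -0.08, 0]]]'

```text
clock: 6.08
position: [0.6555, -0.0968, 0.1391]
eef_rot: [179.3, -43.7, 90.1]
force: [-0.3, -4.6, 18.6]
grip_width: 0.0113
grasp_force: 62.8
```

```bash
python3 - <<'E'
from plan import *
s=robot.get_state();print(s['position'],s['eef_rot'],s['force'],s['moment'],s['grip_width'])
R=Ro.from_euler('xyz',s['eef_rot'],degrees=True); z=R.as_matrix()[:,2]
v=s['position']-.019*z-np.array([.6548,-.0930,.0947]); n=np.linalg.norm(v); print(n, np.radians(np.degrees(np.arctan2(v[2],-v[1]))-32))
E
```

```text
[ 0.65553145 -0.09682242  0.13910661] [179.26479587 -43.72762431  90.08434794] [-0.33898704 -4.64323545 18.55597386] [ 1.05347739  0.33106865 -0.21194677] 0.011306693272359775
0.060559644877844 0.7285145910024372
```

>>> servo_tool --motion '[[[0, 0, 0, 0, 0, 0], [0, 0, 0, 0, 0, 0], [0, 0, 0, 0, 0, 0], [0, 0, 0, 0, 0, 0], [0, 0, 0, 0, 0, 0]]]' --fingers -1

```text
clock: 6.7
position: [0.6542, -0.0959, 0.1341]
eef_rot: [179.6, -43.7, 90.1]
force: [-0.6, 0.0, -0.4]
grip_width: 0.0853
grasp_force: 0.0
```

```bash
python3 - <<'E'
from plan import *
snap('wrist','w3'); d=snap('side','s3')
s=robot.get_state();print(s['position'],s['force'])
a=cv2.imread('pics/w3.png'); b=cv2.resize(d['img'][195:335,255:345],None,fx=2.6,fy=2.6,interpolation=cv2.INTER_CUBIC)
c=np.zeros((420,800,3),np.uint8); c[:,:560]=a; c[:b.shape[0],562:562+b.shape[1]]=b; cv2.imwrite('pics/c3.png',c)
E
```

```text
[ 0.65427227 -0.09596935  0.13428221] [ 0.05824935  0.17001793 -0.69335786]
```

View pics/c3.png

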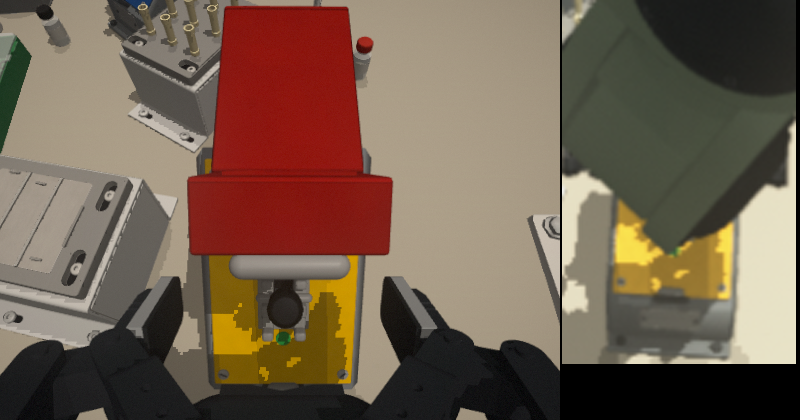

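```bash
python3 - <<'E'
from fit import *
d=pickle.load(open('pics/w3.pkl','rb')); P=np.array([.655,-.0935,.0948])
w=lambda v:np.array([-v[1],v[0],v[2]])
for a in (0,.35,.65,.7):
  for r in (.0665,.0735): print(a,r,proj(d,P+r*w(lev(a)))[0].round(1))
H=P+.056*w(U)
for g in (0,.04,.08,.3):
  t=np.radians(97)-g; dr=-np.cos(t)*U+np.sin(t)*N; o=np.cos(t)*N+np.sin(t)*U
  pts=[H+w(r*dr+.016*o+np.array([0,y,0])) for r in (.087,.114) for y in (.021,-.021)]
  print(g,proj(d,np.array(pts)).round(0).tolist(), pts[0].round(3),pts[2].round(3))
E
```

```text
0 0.0665 [288.1 411.6]
0 0.0735 [288.5 429.4]
0.35 0.0665 [288.7 369.8]
0.35 0.0735 [289.2 382.3]
0.65 0.0665 [288.8 319.4]
0.65 0.0735 [289.3 323.6]
0.7 0.0665 [288.8 310.4]
0.7 0.0735 [289.3 313.1]
0 [[216.0, 152.0], [367.0, 152.0], [192.0, 141.0], [401.0, 141.0]] [ 0.634 -0.08   0.212] [ 0.634 -0.094  0.235]
0.04 [[216.0, 165.0], [368.0, 165.0], [192.0, 164.0], [401.0, 164.0]] [ 0.634 -0.084  0.211] [ 0.634 -0.099  0.233]
0.08 [[216.0, 177.0], [368.0, 177.0], [192.0, 187.0], [401.0, 187.0]] [ 0.634 -0.087  0.209] [ 0.634 -0.103  0.231]
0.3 [[217.0, 247.0], [366.0, 246.0], [196.0, 307.0], [395.0, 306.0]] [ 0.634 -0.104  0.199] [ 0.634 -0.124  0.217]
```

```bash
python3 - <<'E'
from plan import *
goal([.655,-.18,.33],face(90),0)
B=(np.array([.655,-.18,.33]),face(90))
goal([.655,-.062,.30],face(90),0,B)
goal([.655,-.062,.245],face(90),0,B)
E
```

```text
shift mm [  74.3    2.1 -199.6] turn [ 0.006 -0.762 -0.001] 43.7
shift mm [118.   0.  30.] turn [0. 0. 0.] 0.0
shift mm [118.   0.  85.] turn [0. 0. 0.] 0.0
```

>>> servo_tool --motion '[[[0, 0, -0.035, 0, 0, 0], [0, 0, -0.07, 0, 0, 0], [0, 0, -0.11, 0, 0, 0], [0.015, 0.001, -0.15, 0, -0.15, 0], [0.035, 0.001, -0.17, 0.001, -0.3, 0], [0.055, 0.001, -0.19, 0.003, -0.48, 0], [0.074, 0.002, -0.2, 0.006, -0.65, 0], [0.074, 0.002, -0.2, 0.006, -0.762, 0]]]'

```text
clock: 7.8
position: [0.6561, -0.1794, 0.3345]
eef_rot: [179.6, 0.3, 90.0]
force: [-0.4, 0.5, -0.2]
grip_width: 0.0852
grasp_force: 0.0
```

```bash
python3 - <<'E'
from plan import *
s=robot.get_state();print(s['force'],s['qpos'])
goal([.655,-.062,.30],face(90),0)
goal([.655,-.062,.245],face(90),0)
E
```

```text
[-0.3747277   0.47323101 -0.19794282] [-21.42340482  31.515181    23.71282575  81.70389359  -0.17652668
  68.55357255]
shift mm [117.6  -1.3  33.8] turn [0.007 0.006 0.   ] 0.5
shift mm [117.9  -1.7  88.8] turn [0.007 0.006 0.   ] 0.5
```

>>> servo_tool --motion '[[[0.045, -0.001, 0.01, 0.007, 0.006, 0], [0.09, -0.001, 0.02, 0.007, 0.006, 0], [0.118, -0.0015, 0.034, 0.007, 0.006, 0], [0.118, -0.0015, 0.045, 0.007, 0.006, 0], [0.118, -0.0015, 0.06, 0.007, 0.006, 0], [0.118, -0.0015, 0.075, 0.007, 0.006, 0], [0.118, -0.0015, 0.089, 0.007, 0.006, 0], [0.118, -0.0015, 0.089, 0.007, 0.006, 0]]]' --fingers 1

```text
clock: 8.8
position: [0.6527, -0.063, 0.2394]
eef_rot: [-179.4, -0.4, 89.9]
force: [0.6, -0.7, 0.6]
grip_width: -0.0001
grasp_force: 0.0
```

```bash
cat > g.py <<'E'
from plan import *
import sys
c=float(sys.argv[1]); gs=[float(v) for v in sys.argv[2:]]
s=robot.get_state(); R0=Ro.from_euler('xyz',s['eef_rot'],degrees=True); p0=s['position']
print(p0,s['eef_rot'],s['force'])
w=lambda v:np.array([-v[1],v[0],v[2]]); H=np.array([.655,-.0494,.1293])
for g in gs:
    f=(g-.06)/1.63; e=90-38*f; th=np.radians(97)-g
    dr=-np.cos(th)*U+np.sin(th)*N; o=np.cos(th)*N+np.sin(th)*U
    ph=np.radians(180-e-31-np.degrees(g)); r=.105+.006*f
    t=H+w((r-.011*np.cos(ph))*dr+(.016+c+.011*np.sin(ph))*o)
    print(g,t.round(4),R0.inv().apply(t-p0).round(4),(R0.inv()*face(e)).as_rotvec().round(3))
E
python3 g.py 0 .06 .2 .35 .5 .65 .8 .95
python3 - <<'E'
from h import *
a=robot.get_image('side')['img'][170:330,230:390]; b=robot.get_image('scene')['img'][90:230,260:380]
a=cv2.resize(a,(400,400),interpolation=cv2.INTER_CUBIC); b=cv2.resize(b,(400,467),interpolation=cv2.INTER_CUBIC)
c=np.zeros((467,800,3),np.uint8); c[:400,:400]=a; c[:,400:]=b; cv2.imwrite('pics/c4.png',c)
E
```

```text
[ 0.6527097  -0.06303367  0.23941177] [-179.44616989   -0.37113164   89.86012899] [ 0.60485398 -0.71178413  0.61231502]
0.06 [ 0.655  -0.0846  0.225 ] [-0.0217  0.0025  0.0143] [-0.01  -0.006 -0.002]
0.2 [ 0.655  -0.0979  0.2186] [-0.035   0.0026  0.0206] [-0.01   0.05  -0.003]
0.35 [ 0.655  -0.1109  0.2097] [-0.0481  0.0027  0.0294] [-0.01   0.112 -0.003]
0.5 [ 0.655  -0.1225  0.1989] [-0.0598  0.0028  0.0401] [-0.009  0.173 -0.003]
0.65 [ 0.655  -0.1324  0.1865] [-0.0697  0.003   0.0524] [-0.009  0.234 -0.004]
0.8 [ 0.655  -0.1402  0.1727] [-0.0776  0.0031  0.0662] [-0.009  0.295 -0.004]
0.95 [ 0.655  -0.1458  0.1578] [-0.0833  0.0033  0.0811] [-0.009  0.356 -0.004]
```

View pics/c4.png

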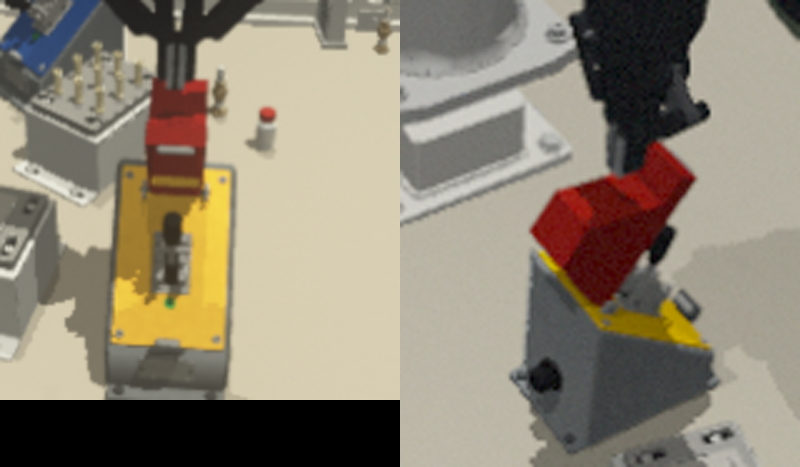

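>>> servo_tool --motion '[[[-0.012, 0.0015, 0.007, -0.005, -0.003, 0], [-0.0217, 0.0025, 0.0143, -0.01, -0.006, 0], [-0.035, 0.0025, 0.0206, -0.01, 0.05, 0], [-0.0481, 0.0025, 0.0294, -0.01, 0.112, 0], [-0.0598, 0.0028, 0.0401, -0.01, 0.173, 0], [-0.0697, 0.003, 0.0524, -0.01, 0.234, 0], [-0.0776, 0.003, 0.0662, -0.01, 0.295, 0], [-0.0833, 0.003, 0.0811, -0.01, 0.356, 0]]]'

```text
clock: 9.9
position: [0.656, -0.1468, 0.1591]
eef_rot: [179.7, -20.8, 89.8]
force: [0.9, 0.9, -0.4]
grip_width: 0.0001
grasp_force: 0.2
```

```bash
python3 g.py 0 .95 1.1 1.25 1.4 1.5 1.6
python3 g.py -0.004 1.7
```

```text
[ 0.65602892 -0.14676993  0.1591135 ] [179.74588087 -20.80957638  89.84713192] [ 0.86087508  0.90823836 -0.43706071]
0.95 [ 0.655  -0.1458  0.1578] [ 0.0004 -0.001   0.0016] [ 0.005 -0.001 -0.002]
1.1 [ 0.655  -0.1491  0.1421] [-0.0082 -0.0011  0.0151] [ 0.005  0.06  -0.002]
1.25 [ 0.655  -0.1499  0.1261] [-0.0147 -0.0012  0.0297] [ 0.006  0.121 -0.002]
1.4 [ 0.655  -0.1483  0.1101] [-0.0188 -0.0012  0.0453] [ 0.006  0.182 -0.002]
1.5 [ 0.655  -0.1458  0.0996] [-0.0202 -0.0013  0.0559] [ 0.006  0.223 -0.002]
1.6 [ 0.655  -0.1423  0.0894] [-0.0206 -0.0013  0.0667] [ 0.006  0.263 -0.002]
[ 0.65602892 -0.14676993  0.1591135 ] [179.74588087 -20.80957638  89.84713192] [ 0.86087508  0.90823836 -0.43706071]
1.7 [ 0.655  -0.1352  0.0765] [-0.0186 -0.0014  0.0813] [ 0.006  0.304 -0.002]
```

>>> servo_tool --motion '[[[-0.0082, -0.001, 0.0151, 0.005, 0.06, -0.002], [-0.0147, -0.001, 0.0297, 0.005, 0.121, -0.002], [-0.0188, -0.001, 0.0453, 0.006, 0.182, -0.002], [-0.0202, -0.001, 0.0559, 0.006, 0.223, -0.002], [-0.0206, -0.001, 0.0667, 0.006, 0.263, -0.002], [-0.0206, -0.001, 0.0667, 0.006, 0.263, -0.002]]]'

```text
clock: 10.65
position: [0.6547, -0.141, 0.0886]
eef_rot: [-179.8, -35.9, 89.9]
force: [0.4, -0.0, 0.2]
grip_width: 0.0001
grasp_force: 0.0
```

```bash
python3 g.py 0 1.6 1.65 1.7
python3 g.py -0.004 1.7
python3 - <<'E'
from h import *
a=robot.get_image('wrist')['img']; b=robot.get_image('scene')['img'][90:230,260:380]
a=cv2.resize(a,(440,330)); b=cv2.resize(b,(360,420),interpolation=cv2.INTER_CUBIC)
c=np.zeros((420,800,3),np.uint8); c[:330,:440]=a; c[:,440:]=b; cv2.imwrite('pics/c5.png',c)
E
```

```text
[ 0.65470625 -0.14103065  0.08864368] [-179.79405633  -35.87701744   89.93261116] [ 0.37230477 -0.03880575  0.1501626 ]
1.6 [ 0.655  -0.1423  0.0894] [-0.0006  0.0003 -0.0014] [-0.003  0.    -0.001]
1.65 [ 0.655  -0.1401  0.0845] [-0.0017  0.0003  0.0039] [-0.003  0.021 -0.001]
1.7 [ 0.655  -0.1377  0.0796] [-0.0026  0.0003  0.0092] [-0.003  0.041 -0.001]
[ 0.65470625 -0.14103065  0.08864368] [-179.79405633  -35.87701744   89.93261116] [ 0.37230477 -0.03880575  0.1501626 ]
1.7 [ 0.655  -0.1352  0.0765] [-0.0024  0.0003  0.0132] [-0.003  0.041 -0.001]
```

View pics/c5.png

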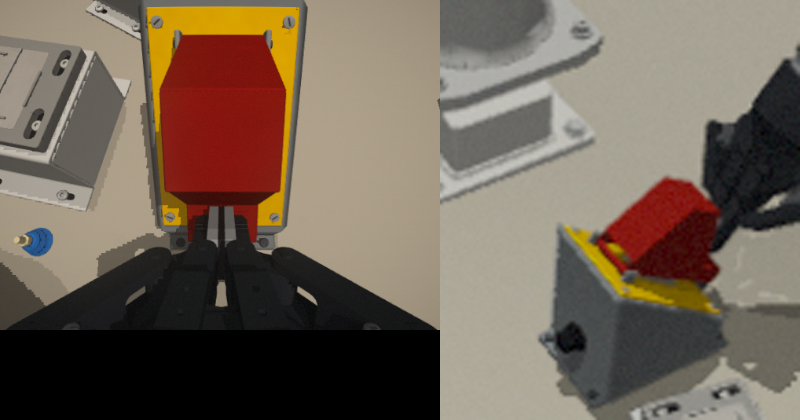

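The guard has come down over the toggle and is nearly shut, with the fingertips on its ledge at (220,222) in the wrist view. Next I press square to the panel.

>>> servo_tool --motion '[[[-0.001, 0, 0.003, 0, 0.02, 0], [-0.002, 0, 0.006, 0, 0.041, 0], [-0.0026, 0, 0.009, 0, 0.041, 0], [-0.0025, 0, 0.011, 0, 0.041, 0], [-0.0024, 0, 0.013, 0, 0.041, 0], [-0.0024, 0, 0.013, 0, 0.041, 0]]]'

```text
clock: 11.5
position: [0.6557, -0.137, 0.0804]
eef_rot: [179.9, -38.0, 90.1]
force: [-2.9, -6.0, 11.7]
grip_width: 0.0001
grasp_force: 6.9
```

```bash
python3 g.py 0 1.693
```

```text
[ 0.65573842 -0.13703013  0.08042633] [179.92012289 -38.03216099  90.06529124] [-2.87574079 -5.96632492 11.68243025]
1.693 [ 0.655  -0.1381  0.0803] [-0.0009 -0.0007 -0.0005] [0.001 0.001 0.001]
```

>>> servo_tool --motion '[[[0, 0, 0.002, 0, 0, 0], [0, 0, 0.004, 0, 0, 0], [0, 0, 0.004, 0, 0, 0], [0, 0, 0.004, 0, 0, 0]]]'

```text
clock: 12.0
position: [0.656, -0.1369, 0.0801]
eef_rot: [179.8, -37.9, 90.0]
force: [-8.8, -14.4, 25.2]
grip_width: 0.0003
grasp_force: 14.7
```

>>> servo_tool --motion '[[[0, 0, -0.03, 0, 0, 0], [0, 0, -0.07, 0, 0, 0], [0, 0, -0.12, 0, 0, 0], [0.01, 0, -0.16, 0, 0, 0], [0.01, 0, -0.16, 0, 0, 0], [0.01, 0, -0.16, 0, 0, 0]]]'

```text
clock: 12.75
position: [0.6552, -0.2234, 0.2058]
eef_rot: [-179.8, -38.2, 90.0]
force: [0.1, 0.7, -0.4]
grip_width: 0.0003
grasp_force: 0.0
```

```bash
python3 - <<'E'
from plan import *
print(robot.get_state()['force'])
d=snap('wrist','w6'); b=robot.get_image('scene')['img'][90:230,260:380]
w=lambda v:np.array([-v[1],v[0],v[2]]); H=np.array([.655,-.0494,.1293])
for g in (1.55,1.61,1.693):
  t=np.radians(97)-g; dr=-np.cos(t)*U+np.sin(t)*N; o=np.cos(t)*N+np.sin(t)*U
  print(g,proj(d,np.array([H+w(r*dr+.016*o+np.array([0,y,0])) for r in (.087,.114) for y in (.021,-.021)])).round(0).tolist())
a=cv2.resize(d['img'][:,100:460],(360,420)); b=cv2.resize(b,(360,420),interpolation=cv2.INTER_CUBIC)
cv2.imwrite('pics/c6.png',np.hstack([a,b]))
E
```

```text
[ 0.09158427  0.69856706 -0.44658285]
1.55 [[259.0, 192.0], [309.0, 192.0], [259.0, 224.0], [309.0, 224.0]]
1.61 [[259.0, 193.0], [309.0, 193.0], [260.0, 223.0], [308.0, 223.0]]
1.693 [[260.0, 192.0], [308.0, 193.0], [261.0, 222.0], [307.0, 222.0]]
```

View pics/c6.png

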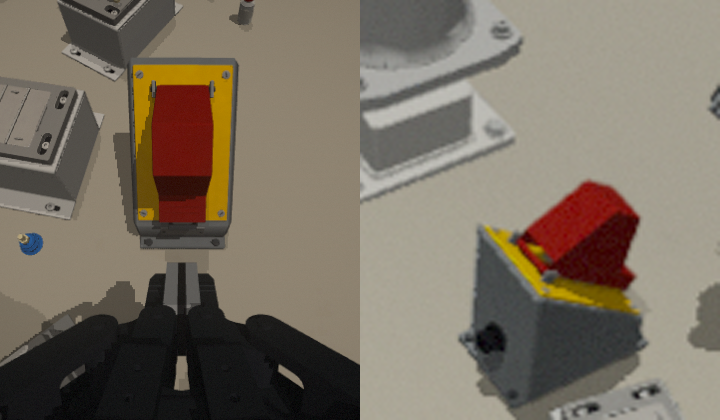

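The guard lies shut on the panel. Going from 13 N to 30 N on the ledge moved it only 0.3 mm, so it is at its stop behind the catch, and the arm is now clear of everything.

```bash
python3 -c "
from station import robot
print(robot.sign_off())"
```

```text
the job is handed in; nothing more can be done
None
```

I handed the job in at about 13 s of the 54 s allowed, but the sign-off returned no verdict. The yellow toggle is thrown to the red dot, its guard is pressed shut to its stop, the arm is clear, and the arm never went near the blue box or the loose things.

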